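# Make up the book-marking kit and the mail kit

## Task

Make up tomorrow's two kits from the stock that stands by the trays. The book-marking kit, in the blue tray with the pencil, gets the tall pale stamp with the blue dot and the ink bottle; the mail kit, in the grey tray, gets the short dark stamp with the red dot, the stapler and the brass weight. Seat each thing upright and fully down in the recess cut for it, keep the ink bottle upright on its way, and leave the eraser and the card rack, which belong to neither kit, where they are.

Things in the scene. Friction and masses are not known exactly. Their poses are not given: they have to be found in the camera images.
- tall_stamp_centre (a point): the taller rubber stamp, pale orange-brown wood with a blue dot on top: a base block 26 mm (its x) by 40 mm (its y) and 14 mm high, a neck 16 mm thick, and from 27 mm up a turned round handle 26 mm thick; 65 mm tall in all, 50 g. The point is its centre, 32.5 mm above its underside; z up.
- short_stamp_centre (a point): the shorter rubber stamp, dark brown wood with a red dot on top: base block 26 mm (its x) by 40 mm (its y) and 14 mm high, neck 16 mm, from 27 mm up a turned round handle 26 mm thick; 57 mm tall in all, 50 g. The point is its centre, 28.5 mm above its underside; z up.
- ink_bottle_centre (a point): square dark blue ink bottle with a round black screw cap: body 50 x 50 mm and 42 mm high, cap 35 mm across from 50 to 67 mm; about 0.15 kg. The point is its centre, 33.5 mm above its underside; x and y along its sides, z up.
- brass_weight_centre (a point): round brass weight: body 38 mm across and 36 mm high, a small knob 18 mm across on top, 54 mm tall in all; about 0.4 kg. The point is its centre, 27 mm above its underside; z up.
- stapler_centre (a point): dark green desk stapler on a black foot, lying as it is used: 135 mm long (its x), foot 38 mm wide (its y) and 7 mm high; its top arm, 24 mm wide, lies between 18 and 40 mm above the underside and is stiff here; 0.21 kg. The point is its centre, 20 mm above its underside; z up.
- blue_tray: fixed tray with blue foam in a black shell, 147 mm (its x) by 182 (its y), 17 high. Origin: centre of the underside, z up. Its black-bottomed recesses are cut 10 mm deep into the 16 mm foam. Recesses by tray x, y (mm): ink bottle, 64 x 64, centre (14, 40); stamp, 40 (x) by 54 (y), centre (14, -40); a groove at x = -52 already holds a yellow pencil.
- grey_tray: fixed tray with light grey foam; shell, origin and axes as the blue tray, recesses also 10 mm deep in 16 mm foam. Recesses by tray x, y (mm): stapler, 52 (x) by 149 (y), centre (-34, 0), it lies along the tray's y either way round; stamp, 40 (x) by 54 (y), centre (34, -40); brass weight, round, 52 across, centre (34, 42).
- eraser_centre (a point): white eraser in a green sleeve that lies among the stock, 22 x 52 x 12 mm, belongs to no kit; the point is its centre.
- card_rack_centre (a point): small brass rack of visiting cards, 32 x 75 x 61 mm, standing at the back; it belongs to no kit. The point is its centre. The desk's raised deck (top 0.31 m up) begins about there and covers all behind it; the desk's right-hand side panel, 0.26 m high and rising to the deck, stands about 0.17 m to the right of the middle of the right-hand tray: pass over both with room to spare.
Not all that is in view belongs to the job. Several things look just like the part that bears ink_bottle_centre: the one meant starts farthest from the robot's base.

How it is judged (in metres and radians):
At the end, for the whole second after the job is handed in: Each of the five things in its own recess of its own tray: within 10 mm of the recess's centre along the tray's x and y, down on its floor (height within 4 mm), upright within 7 degrees (the stapler along its recess within 14 degrees), released and at rest (x of tall_stamp_centre in the frame of blue_tray between 0.004 and 0.024 m and y of tall_stamp_centre in the frame of blue_tray between -0.05 and -0.03 m and z of tall_stamp_centre in the frame of blue_tray between 0.0345 and 0.0425 m and angle between each of tall_stamp_centre, ink_bottle_centre, short_stamp_centre, stapler_centre, brass_weight_centre's own z axis and vertical below 0.12 rad and linear speed of each of tall_stamp, ink_bottle, short_stamp, stapler, brass_weight below 0.02 m/s and x of ink_bottle_centre in the frame of blue_tray between 0.004 and 0.024 m and y of ink_bottle_centre in the frame of blue_tray between 0.03 and 0.05 m and z of ink_bottle_centre in the frame of blue_tray between 0.0355 and 0.0435 m and x of short_stamp_centre in the frame of grey_tray between 0.024 and 0.044 m and y of short_stamp_centre in the frame of grey_tray between -0.05 and -0.03 m and z of short_stamp_centre in the frame of grey_tray between 0.0305 and 0.0385 m and x of stapler_centre in the frame of grey_tray between -0.044 and -0.024 m and y of stapler_centre in the frame of grey_tray between -0.01 and 0.01 m and z of stapler_centre in the frame of grey_tray between 0.022 and 0.03 m and x of brass_weight_centre in the frame of grey_tray between 0.024 and 0.044 m and y of brass_weight_centre in the frame of grey_tray between 0.032 and 0.052 m and z of brass_weight_centre in the frame of grey_tray between 0.029 and 0.037 m and angle between the x axis of stapler_centre and the y axis of grey_tray, either way round below 0.25 rad); the robot touches nothing.
It fails at once if the eraser among the stock is moved by more than 20 mm (distance of eraser_centre from where it was at the start of the episode above 0.02 m).
It fails at once if the card rack is moved by more than 20 mm (distance of card_rack_centre from where it was at the start of the episode above 0.02 m).
It fails at once if the ink bottle is tipped by more than 35 degrees (angle between ink_bottle_centre's own z axis and vertical above 0.6 rad).
It also fails if it takes over 106 s, if anything falls off the work surface, if the arm or the gripper's body presses on something with over 40 N, if the wrist force passes 120 N, or if a joint passes its speed limit or range.

## Robot

A 6-joint arm with a two-finger parallel gripper is mounted at the origin on a cart in front of the work surface, level with it; the furniture and walls round the work are solid. World frame = base frame: x ahead of the robot, y to its left, z up, the work surface at z = 0. Lengths are in mm, angles in rad, forces in N, time in s.
With the tool pointing down it reaches from about 275 to 750 mm from the base axis. Payload 10.2 kg.
Tool frame: the origin (TCP) lies on the centre line of the jaws, within the pads' length; the fingertips stand 17 mm ahead of it and the grasp point (between the pads) lies 2 mm behind it; z points along the fingers, y is the line along which they close (so a half turn about z gives the same grasp; the last joint's range is limited). The gripper opens to 85 mm and grips with 20 to 120 N. Pads are 22 mm wide; open, the fingers measure 114 mm over their backs; the gripper's body (76 mm by 85 mm) begins 54 mm behind the grasp point. The pads swing forward as they close: fully open they stand 13 mm farther back than shut.
Start: joints at [-1.495, 0.313, 1.498, -0, 1.331, -0.223], TCP at [154.533, -501.748, 248.294] pointing down, gripper open.
Joint ranges: [-2.94, 2.94], [-0.97, 2.17], [0.19, 2.56], [-1.23, 4.37], [0.02, 3.11], [-2.88, 2.88]. Speed limits (rad/s): [2.39, 2.39, 3.01, 3.14, 3.14, 3.14].

## Interface

Orientations are given as a unit quaternion [w, x, y, z].
In Python, from rig import ctrl gives the robot as it stands. The module is installed in compiled form; this text tells all that it offers.
- The arm moves only by the shell command python3 -m jog 'ROWS' [FORCE]. ROWS is JSON, a list of rows, each an object with "delta_pos": the shift along the world's x, y, z in mm, a list of three; "angular": the turn, a rotation vector about the world's x, y, z in rad, a list of three; "fingers": the opening, from 0 (shut) to 1 (fully open). In form: [{"delta_pos": [tx, ty, tz], "angular": [rx, ry, rz], "fingers": fingers}, ...]. A call has 1 to 10 rows; each row is the pose to reach, as a shift and turn from the pose commanded when the call began; what a row does not reach only later rows make up. A row lasts 1/8 s, in which the tool goes at most 62.5 mm and 10.7 degrees, less where a joint would pass 70% of its speed; a pose out of reach is approached as far as the arm can. A call with a gripper value outside its range is refused whole. The fingers move at their own pace and stop on an object; FORCE is the grip in N (left out, the last holds). Time passes only in rows, so rows that repeat a pose let the fingers close. It gives the time, the measured TCP pose, the force, the opening and the grip force at its end, in the units of the state.
- ctrl.sense(): the state, without advancing time (a new reading comes with each control period).
- ctrl.capture(name): name is "scene" or "side" or "wrist"; returns a dict with "pixels" (400x640x3 uint8, blue, green, red), "fx", "fy", "cx", "cy" (pixels), "R" (3x3) and "t" (3): a world point X has camera coordinates R X + t. Camera axes: x right, y down, z forward; pixel columns grow to the right and rows downward; lengths in mm; the calibration is good to about 2 mm. The wrist camera is an equidistant fisheye: a pixel r from the principal point sees the ray r / f radians off the axis. A picture is of the moment at which its call begins. There is no depth.
- ctrl.finish_job(): hands the job in; it is judged then, once.
The state is a dict: "time_s": time; "joints": joint angles; "dq": joint speeds; "tau": joint torques, N m; "eef_pos": TCP position; "ee_rot": TCP orientation; "force": force on the tool from outside, world axes, zero at the start; "wrist_torque": the same for the moment, N m; "grip_width": opening from 0.0 (shut) to 1.0 (fully open); "grip_force": force on a finger pad.
Only numpy, scipy, OpenCV 4.12 (cv2) and the standard library are available. Lean on these libraries where they do the work, as an engineer would, in place of code of your own. Each camera call takes 0.05 s, during which the arm holds its last target. There are 200 camera calls.

## Working session

There is one attempt and no reset: what is moved stays moved. The work goes in short steps, Python scripts to look and compute and a shell command to move; the robot and the scene stay as the last step left them, time stands still between calls to the robot, and variables do not carry over. Pictures are saved under pics/ and viewed, at most 14 in all, crops included, and the job is handed in when it is done.

```bash
mkdir -p pics; python3 - <<'E'
from rig import ctrl
import cv2,pickle
d={}
for n in("scene","side","wrist"):
    c=ctrl.capture(n);d[n]=c;cv2.imwrite(f"pics/{n}0.png",c["pixels"]);print(n,c["fx"],c["fy"],c["cx"],c["cy"],(-c["R"].T@c["t"]).round(),c["R"].round(2).tolist())
pickle.dump(d,open("c0.pkl","wb"))
s=ctrl.sense();print(s)
E
```

```text
scene 431.8797061972736 431.8797061972736 318.3800040115022 203.65981071059176 [-94. 598. 542.] [[-0.57, -0.82, -0.01], [-0.43, 0.31, -0.85], [0.7, -0.48, -0.53]]
side 434.02034225796285 434.02034225796285 319.6660048004742 199.7544675538153 [ 482. -633.  721.] [[1.0, -0.05, 0.01], [-0.02, -0.65, -0.76], [0.04, 0.75, -0.66]]
wrist 309.70691628693146 309.70691628693146 322.1644896052327 206.77018391765245 [ 230. -478.  372.] [[0.29, -0.96, -0.0], [-0.91, -0.28, 0.31], [-0.3, -0.09, -0.95]]
{'time_s': 0.15, 'joints': array([-1.49542966e+00,  3.13326867e-01,  1.49821634e+00, -2.67810872e-05,
        1.33100985e+00, -2.23436620e-01]), 'dq': array([ 0.0001707 , -0.0019497 , -0.00314565, -0.00164085, -0.00061351,
       -0.0002834 ]), 'tau': array([ 5.54187154e-04, -4.12367642e+01, -2.59797084e+01, -2.20848674e-04,
        3.26472247e-03, -1.56384499e-05]), 'eef_pos': array([ 154.49897783, -501.5794571 ,  247.88117793]), 'ee_rot': array([-4.79844220e-04,  9.88859729e-01,  1.48849604e-01,  2.25486842e-05]), 'force': array([ 0.27685763, -0.35667151,  1.06883246]), 'wrist_torque': array([ 0.04494852, -0.0024591 , -0.02172089]), 'grip_force': 0.0, 'grip_width': 1.0018577342013049}
```

View pics/scene0.png

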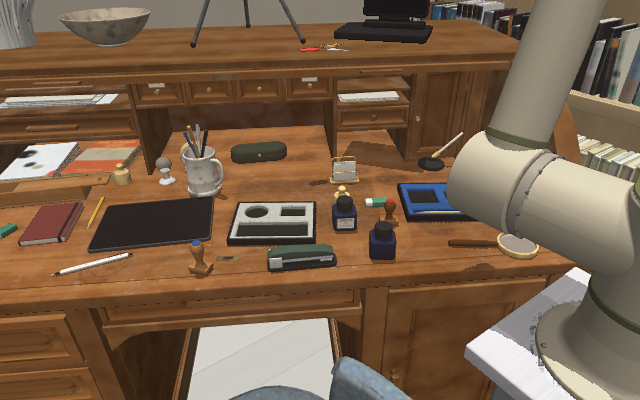

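View pics/side0.png

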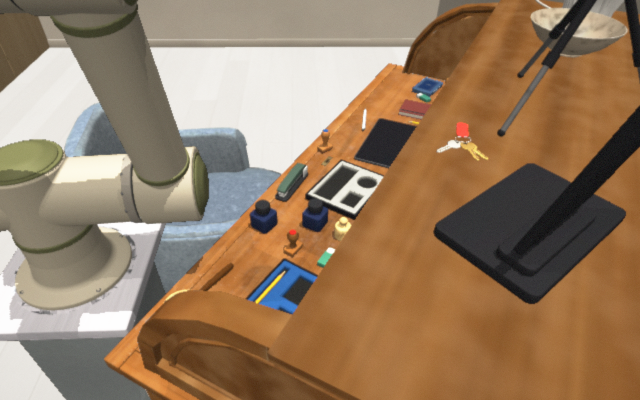

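View pics/wrist0.png

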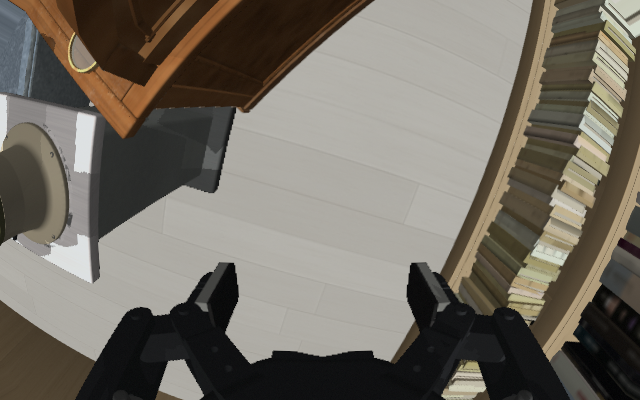

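The scene view shows the blue-dot stamp at (200,258), red-dot stamp (390,212), stapler (302,258), grey tray (272,222), blue tray partly hidden (435,200), and two identical ink bottles at (343,213) and (382,240). In the side view the bottles are at (315,214) and (263,216). The wrist sees only floor. First rough positions by rays.

```bash
cat > h.py <<'E'
import numpy as np,cv2
def ray(c,u,v,fish=False):
    a=np.array([(u-c["cx"])/c["fx"],(v-c["cy"])/c["fy"]])
    if fish:
        r=np.hypot(*a); d=np.array([*(a/r*np.sin(r)),np.cos(r)]) if r>1e-9 else np.array([0,0,1.])
    else: d=np.array([*a,1.])
    R=np.array(c["R"]);d=R.T@d
    return -R.T@np.array(c["t"]),d/np.linalg.norm(d)
def plane(c,u,v,z,fish=False):
    o,d=ray(c,u,v,fish);return o+d*(z-o[2])/d[2]
def proj(c,X,fish=False):
    p=np.array(c["R"])@np.array(X,float)+c["t"]
    if fish:
        n=np.hypot(p[0],p[1]);th=np.arctan2(n,p[2]);q=p[:2]/max(n,1e-9)*th
    else:q=p[:2]/p[2]
    return np.array([c["cx"]+c["fx"]*q[0],c["cy"]+c["fy"]*q[1]])
E
python3 - <<'E'
from h import *;import pickle
d=pickle.load(open("c0.pkl","rb"));S=d["scene"];T=d["side"]
for n,s,t,z in[("tall dot",(197,244),(324,133),65),("short dot",(390,202),(293,234),57),("inkA cap",(344,200),(316,205),67),("inkB cap",(383,226),(263,206),67),("stapler",(302,250),(293,180),40),
 ("grey c",(272,222),(349,187),16),("rack",(343,170),None,30),("eraser",(377,202),(327,257),12),("yellowish",(342,190),(343,226),40),("blue nearL",(397,184),None,17),("blue BL",(410,220),(250,296),17),("greyTL",(236,203),(340,160),17),("greyTR",(316,202),None,17),("greyBR",(313,244),(307,195),17),("greyBL",(229,243),None,17)]:
    print(n,plane(S,*s,z).round(),plane(T,*t,z).round() if t else "")
E
```

```text
tall dot [550. 423.  65.] [552. 408.  65.]
short dot [460.  31.  57.] [465.  22.  57.]
inkA cap [511. 115.  67.] [517. 103.  67.]
inkB cap [392. 113.  67.] [397. 103.  67.]
stapler [450. 261.  40.] [464. 230.  40.]
grey c [596. 244.  16.] [607. 227.  16.]
rack [676. -11.  30.] 
eraser [529.   2.  12.] [537.  -6.  12.]
yellowish [583.  64.  40.] [576.  60.  40.]
blue nearL [558. -88.  17.] 
blue BL [426.  -0.  17.] [ 379. -107.   17.]
greyTL [711. 273.  17.] [594. 345.  17.]
greyTR [606. 121.  17.] 
greyBR [479. 217.  17.] [499. 197.  17.]
greyBL [580. 352.  17.]
```

```bash
python3 -m jog '[{"delta_pos":[0,0,60],"angular":[0,0,0],"fingers":1},{"delta_pos":[0,0,120],"angular":[0,0,0],"fingers":1},{"delta_pos":[0,0,180],"angular":[0,0,0],"fingers":1},{"delta_pos":[10,20,230],"angular":[0,0,0],"fingers":1},{"delta_pos":[40,70,240],"angular":[0,0,0],"fingers":1},{"delta_pos":[70,120,240],"angular":[0,0,0],"fingers":1},{"delta_pos":[100,170,240],"angular":[0,0,0],"fingers":1},{"delta_pos":[130,220,240],"angular":[0,0,0],"fingers":1},{"delta_pos":[160,270,240],"angular":[0,0,0],"fingers":1},{"delta_pos":[190,320,240],"angular":[0,0,0],"fingers":1}]' && python3 -m jog '[{"delta_pos":[30,50,0],"angular":[0,0,-0.1],"fingers":1},{"delta_pos":[60,100,0],"angular":[0,0,-0.2],"fingers":1},{"delta_pos":[90,150,-10],"angular":[0,0,-0.3],"fingers":1},{"delta_pos":[110,200,-20],"angular":[0,0,-0.3],"fingers":1},{"delta_pos":[130,250,-30],"angular":[0,0,-0.3],"fingers":1},{"delta_pos":[150,280,-50],"angular":[0,0,-0.3],"fingers":1},{"delta_pos":[150,280,-50],"angular":[0,0,-0.3],"fingers":1},{"delta_pos":[150,280,-50],"angular":[0,0,-0.3],"fingers":1}]' && python3 - <<'E'
from rig import ctrl
import cv2,pickle
d={}
for n in("scene","side","wrist"):
    c=ctrl.capture(n);d[n]=c;cv2.imwrite(f"pics/{n}1.png",c["pixels"])
pickle.dump(d,open("c1.pkl","wb"))
s=ctrl.sense();print(s["time_s"],s["eef_pos"],s["ee_rot"],s["joints"].round(2))
E
```

```text
time_s: 1.4
eef_pos: [345.0, -180.0, 488.2]
ee_rot: [-0.0, 0.989, 0.149, 0.0]
force: [1.3, -1.3, 0.4]
grip_width: 0.998
grip_force: 0.0
time_s: 2.4
eef_pos: [494.4, 97.9, 438.6]
ee_rot: [0.0, 1.0, -0.001, 0.0]
force: [-0.5, -0.3, 0.6]
grip_width: 1.0
grip_force: 0.0
2.55 [494.3500149   97.46220934 439.09565767] [ 6.97180866e-05  9.99998957e-01 -1.24747001e-03  7.25220210e-04] [-0.04  0.21  1.14 -0.    1.79  1.54]
```

View pics/wrist1.png

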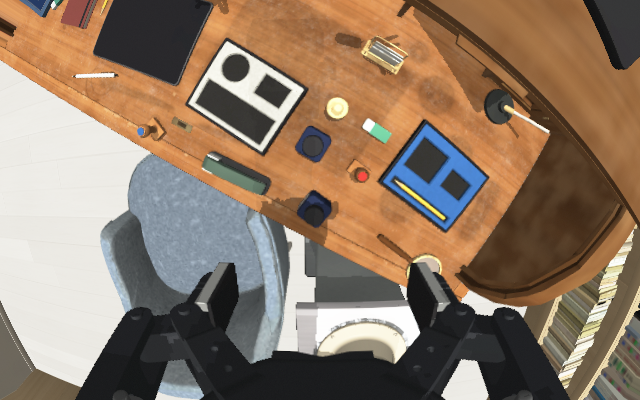

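The wrist picture shows everything from above. The ink bottles are at (313,143) and (315,207), and the first lies farther from the base. The brass weight is at (337,108), eraser (377,130), short stamp (361,172), tall stamp (148,129), stapler (235,173), grey tray (248,97), blue tray (435,175), rack (385,55). Next I confirm the bottle candidates in a crop and extract the contours.

```bash
cat > m.py <<'E'
from h import *
def comps(c,mask,z,amin,roi=None):
    """contours of mask -> world plane z -> (centre, size, angle deg)"""
    out=[]
    if roi is not None:
        m=np.zeros_like(mask);x0,y0,x1,y1=roi;m[y0:y1,x0:x1]=mask[y0:y1,x0:x1];mask=m
    cs,_=cv2.findContours(mask,cv2.RETR_CCOMP,cv2.CHAIN_APPROX_NONE)
    for k in cs:
        if cv2.contourArea(k)<amin: continue
        w=np.array([plane(c,*p[0],z,True)[:2] for p in k],np.float32)
        r=cv2.minAreaRect(w);mm=cv2.moments(k)
        out.append((np.round([mm["m10"]/mm["m00"],mm["m01"]/mm["m00"]]),np.round(r[0],1),np.round(r[1],1),round(r[2],1),np.round(cv2.boxPoints(r)).tolist()))
    return out
E
python3 - <<'E'
from m import *;import pickle
d=pickle.load(open("c1.pkl","rb"));c=d["wrist"];im=c["pixels"];hsv=cv2.cvtColor(im,cv2.COLOR_BGR2HSV)
def show(n,lo,hi,z,a,roi=None):
    for o in comps(c,cv2.inRange(hsv,lo,hi),z,a,roi):print(n,*o)
show("blue",(100,120,120),(118,255,255),16,800,(350,100,520,250))
show("grey",(0,0,150),(180,50,255),16,300,(180,30,310,160))
show("inkA",(100,60,10),(135,255,110),30,100,(290,110,340,170))
show("inkB",(100,60,10),(135,255,110),30,100,(290,180,340,230))
show("red",(0,180,120),(6,255,255),57,15,(340,150,380,190))
show("bluedot",(100,100,80),(125,255,255),65,8,(130,115,170,145))
show("stapler",(50,30,20),(95,255,140),38,100,(190,140,280,200))
show("brass",(20,40,120),(32,255,255),36,80,(320,85,360,125))
show("eraser",(60,80,80),(85,255,255),12,40,(350,110,400,150))
A=cv2.resize(im[80:200,270:410],None,fx=4,fy=4,interpolation=cv2.INTER_CUBIC)
B=cv2.resize(im[0:70,0:120],(240,140));C=cv2.resize(im[105:150,130:200],(240,154))
D=cv2.resize(im[140:205,190:280],(240,173))
out=np.zeros((480,800,3),np.uint8);out[:,:560]=A;out[:140,560:]=B;out[145:299,560:]=C;out[304:477,560:]=D
cv2.imwrite("pics/crop1.png",out)
E
```

```text
blue [435. 177.] [ 450.9 -121.1] [170.8 135.8] 54.5 [[346.0, -151.0], [457.0, -230.0], [556.0, -91.0], [445.0, -12.0]]
blue [426. 160.] [486.4 -96. ] [66.6 67.8] 54.3 [[439.0, -103.0], [495.0, -143.0], [533.0, -89.0], [478.0, -49.0]]
grey [245.  96.] [604.3 237.4] [170.7 135.6] 54.9 [[500.0, 207.0], [611.0, 129.0], [709.0, 268.0], [598.0, 346.0]]
grey [235. 111.] [577.  255.9] [151.2  54.8] 54.8 [[511.0, 210.0], [556.0, 178.0], [643.0, 302.0], [598.0, 333.0]]
grey [272.  91.] [609.7 184.9] [57.4 43.5] 54.3 [[575.0, 174.0], [611.0, 149.0], [644.0, 195.0], [609.0, 221.0]]
grey [235.  67.] [656.3 251.4] [53.4 53.1] 42.4 [[619.0, 253.0], [655.0, 214.0], [694.0, 250.0], [658.0, 289.0]]
inkA [313. 144.] [515.2 113.3] [48.2 50.9] 59.2 [[481.0, 106.0], [525.0, 80.0], [549.0, 121.0], [506.0, 147.0]]
inkA [312. 146.] [511.7 115.1] [38.1 38.1] 44.4 [[485.0, 115.0], [511.0, 88.0], [539.0, 115.0], [512.0, 142.0]]
inkB [315. 204.] [396.2 110.7] [49.8 54.9] 54.3 [[359.0, 106.0], [404.0, 74.0], [433.0, 115.0], [388.0, 147.0]]
red [362. 176.] [463.6  30.7] [13.9 13.6] 1.5 [[457.0, 37.0], [457.0, 24.0], [471.0, 24.0], [470.0, 38.0]]
bluedot [140. 131.] [556.2 425.3] [13.6 11. ] 84.9 [[550.0, 419.0], [561.0, 418.0], [562.0, 432.0], [551.0, 433.0]]
stapler [233. 175.] [462.7 256.9] [121.6  25.8] 61.7 [[422.0, 210.0], [445.0, 197.0], [503.0, 304.0], [480.0, 317.0]]
brass [337. 108.] [576.7  71.7] [34.1 35.3] 0.3 [[560.0, 89.0], [560.0, 54.0], [594.0, 54.0], [594.0, 89.0]]
eraser [380. 133.] [533.8  -5.7] [34.6 21.1] 56.6 [[515.0, -14.0], [533.0, -26.0], [552.0, 3.0], [535.0, 15.0]]
```

View pics/crop1.png

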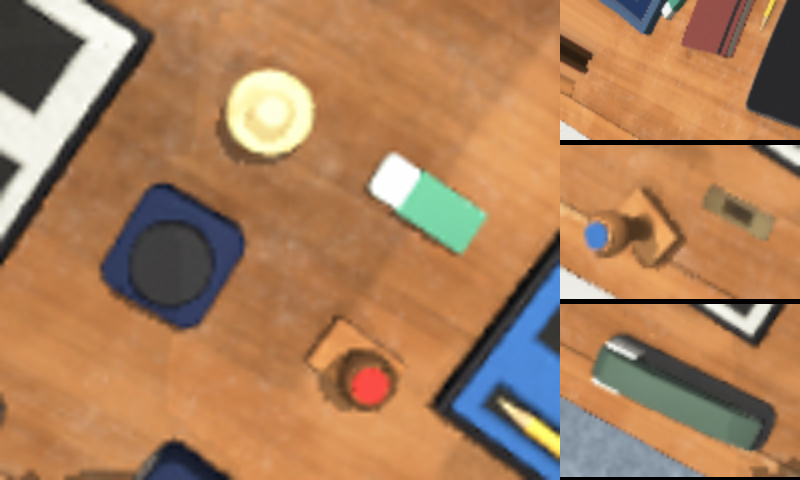

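Only two bottles match: A at (313,143), about 527 mm from the base, and B at (315,207), about 411 mm. The blue item at top left is flat. A is the one meant. Tray fits agree with the known recess offsets to within about 2 mm. Next, the stamp base corners and the stapler ends.

```bash
python3 - <<'E'
from m import *;import pickle
d=pickle.load(open("c1.pkl","rb"));c=d["wrist"];im=c["pixels"]
def W(l,z):
    P=[plane(c,u,v,z,True)[:2] for u,v in l];print(np.round(P,1).tolist());
    for a,b in zip(P,P[1:]):e=b-a;print("  len",np.hypot(*e).round(1),"ang",np.degrees(np.arctan2(e[1],e[0])).round(1))
f=lambda l:[(270+x/4,80+y/4) for x,y in l]
g=lambda l:[(130+(x-560)*70/240,105+(y-145)*45/154) for x,y in l]
print("short");W(f([(308,360),(345,318),(405,362)]),14)
print("tall");W(g([(640,188),(683,236),(655,266),(618,240)]),14)
k=lambda l:[(190+(x-560)*90/240,140+(y-304)*65/173) for x,y in l]
print("stap top");W(k([(625,336),(775,405),(750,448),(594,372)]),38)
print("foot");W(k([(625,336),(775,405)]),7)
hsv=cv2.cvtColor(im,cv2.COLOR_BGR2HSV)
A=cv2.resize(im[140:205,190:280],None,fx=5,fy=5,interpolation=cv2.INTER_CUBIC)
B=cv2.resize(im[105:150,125:195],None,fx=5,fy=5,interpolation=cv2.INTER_CUBIC)
o=np.zeros((325,800,3),np.uint8);o[:,:450]=A;o[:225,450:]=B;cv2.imwrite("pics/crop2.png",o)
E
```

```text
short
[[465.4, 52.7], [484.8, 36.3], [464.8, 8.3]]
  len 25.4 ang -40.2
  len 34.4 ang -125.5
tall
[[577.9, 424.3], [548.0, 397.4], [532.3, 417.7], [549.4, 442.1]]
  len 40.3 ang -138.1
  len 25.7 ang 127.5
  len 29.7 ang 54.9
stap top
[[505.9, 288.7], [456.7, 188.0], [427.4, 206.4], [482.2, 313.4]]
  len 112.1 ang -116.0
  len 34.6 ang 147.8
  len 120.2 ang 62.9
foot
[[501.9, 299.9], [449.8, 193.3]]
  len 118.7 ang -116.0
```

View pics/crop2.png

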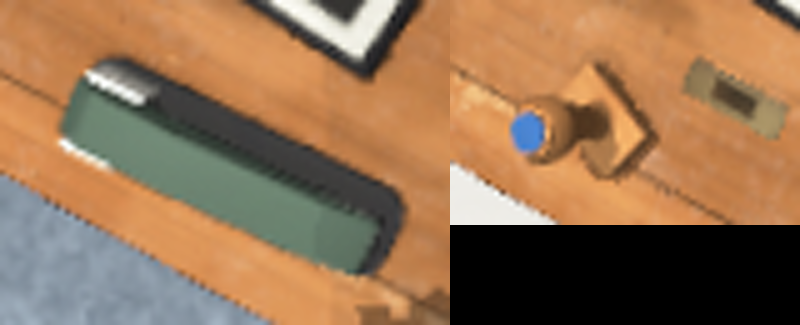

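Stamp short: centre (463.5, 29.5), long axis about 54.5°, which already matches the tray (54.9°). I grasp it by the handle.

```bash
python3 -m jog '[{"delta_pos":[-15,-35,-45],"angular":[0,0,0],"fingers":0.8},{"delta_pos":[-31,-69,-90],"angular":[0,0,0],"fingers":0.8},{"delta_pos":[-31,-69,-150],"angular":[0,0,0],"fingers":0.8},{"delta_pos":[-31,-69,-210],"angular":[0,0,0],"fingers":0.8},{"delta_pos":[-31,-69,-270],"angular":[0,0,0],"fingers":0.8},{"delta_pos":[-31,-69,-310],"angular":[0,0,0],"fingers":0.8},{"delta_pos":[-31,-69,-310],"angular":[0,0,0],"fingers":0.8}]' 40
python3 - <<'E'
from rig import ctrl
from m import *
c=ctrl.capture("wrist");cv2.imwrite("pics/w2.png",c["pixels"]);hsv=cv2.cvtColor(c["pixels"],cv2.COLOR_BGR2HSV)
for o in comps(c,cv2.inRange(hsv,(0,180,120),(6,255,255)),57,15):print(*o)
s=ctrl.sense();print(s["eef_pos"])
E
```

```text
time_s: 3.42
eef_pos: [462.5, 28.9, 127.1]
ee_rot: [-0.0, 1.0, -0.001, -0.002]
force: [0.0, 0.0, 0.6]
grip_width: 0.799
grip_force: 0.0
[320. 227.] [463.7  30.7] [14.9 14.6] 89.9 [[456.0, 23.0], [471.0, 23.0], [471.0, 38.0], [456.0, 38.0]]
[463.69640512  28.79093955 129.00556711]
```

View pics/w2.png

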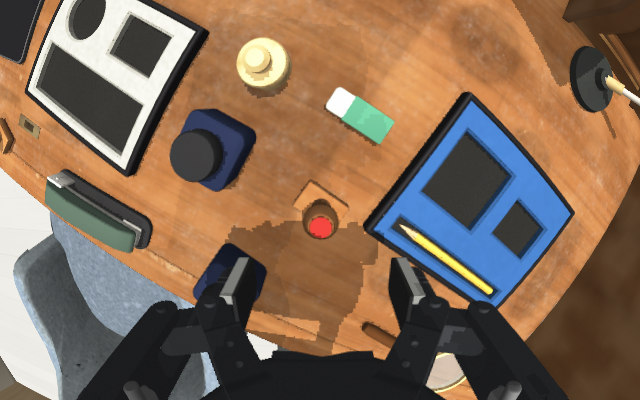

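The dot is confirmed at (463.7, 30.7). In this picture it is at (320,227), with the base behind it aligned to the tray. Descend, grip, lift.

```bash
python3 -m jog '[{"delta_pos":[0,2,-45],"angular":[0,0,0],"fingers":0.8},{"delta_pos":[0,2,-83],"angular":[0,0,0],"fingers":0.8},{"delta_pos":[0,2,-83],"angular":[0,0,0],"fingers":0.2},{"delta_pos":[0,2,-83],"angular":[0,0,0],"fingers":0.2},{"delta_pos":[0,2,-83],"angular":[0,0,0],"fingers":0.2},{"delta_pos":[0,2,-83],"angular":[0,0,0],"fingers":0.2},{"delta_pos":[0,2,-83],"angular":[0,0,0],"fingers":0.2}]' 40
python3 - <<'E'
from m import *
from rig import ctrl
c=ctrl.capture("wrist");cv2.imwrite("pics/w3.png",c["pixels"]);hsv=cv2.cvtColor(c["pixels"],cv2.COLOR_BGR2HSV)
img=cv2.imread("pics/w2.png")
E
```

```text
time_s: 4.35
eef_pos: [465.2, 30.8, 47.7]
ee_rot: [0.001, 1.0, -0.001, 0.002]
force: [-1.5, -1.0, 7.8]
grip_width: 0.26
grip_force: 38.7
```

```bash
python3 -m jog '[{"delta_pos":[0,0,50],"angular":[0,0,0],"fingers":0.2},{"delta_pos":[0,0,100],"angular":[0,0,0],"fingers":0.2},{"delta_pos":[36,38,110],"angular":[0,0,0],"fingers":0.2},{"delta_pos":[73,77,110],"angular":[0,0,0],"fingers":0.2},{"delta_pos":[109,115,110],"angular":[0,0,0],"fingers":0.2},{"delta_pos":[146,154,110],"angular":[0,0,0],"fingers":0.2},{"delta_pos":[146,154,70],"angular":[0,0,0],"fingers":0.2},{"delta_pos":[146,154,70],"angular":[0,0,0],"fingers":0.2}]' 40
python3 - <<'E'
from m import *
from rig import ctrl
c=ctrl.capture("wrist");cv2.imwrite("pics/w4.png",c["pixels"]);hsv=cv2.cvtColor(c["pixels"],cv2.COLOR_BGR2HSV)
for o in comps(c,cv2.inRange(hsv,(0,180,120),(6,255,255)),127,15):print("dot",*o)
for o in comps(c,cv2.inRange(hsv,(0,0,150),(180,50,255)),16,1500):print("grey",*o)
for o in comps(c,cv2.inRange(hsv,(100,60,10),(135,255,110)),30,800):print("ink",*o)
for o in comps(c,cv2.inRange(hsv,(20,40,120),(32,255,255)),36,300):print("brass",*o)
E
```

```text
time_s: 5.4
eef_pos: [608.3, 185.4, 113.9]
ee_rot: [0.0, 1.0, -0.0, -0.002]
force: [-0.0, -0.5, -0.3]
grip_width: 0.26
grip_force: 39.3
dot [322. 298.] [609.7 185.8] [13.9 14. ] 90.0 [[603.0, 179.0], [617.0, 179.0], [617.0, 193.0], [603.0, 193.0]]
grey [ 42. 322.] [351.5 634.7] [257.9 526.5] 50.2 [[67.0, 704.0], [471.0, 367.0], [636.0, 565.0], [232.0, 902.0]]
grey [251. 176.] [604.6 237.5] [169.6 134.7] 55.0 [[501.0, 207.0], [611.0, 129.0], [708.0, 268.0], [598.0, 346.0]]
grey [234. 152.] [657.  251.7] [51.6 51.2] 43.3 [[621.0, 253.0], [656.0, 215.0], [693.0, 251.0], [658.0, 288.0]]
brass [463. 257.] [579.7  72.4] [39.2 35.9] 77.9 [[558.0, 57.0], [593.0, 50.0], [601.0, 88.0], [566.0, 95.0]]
```

View pics/w4.png

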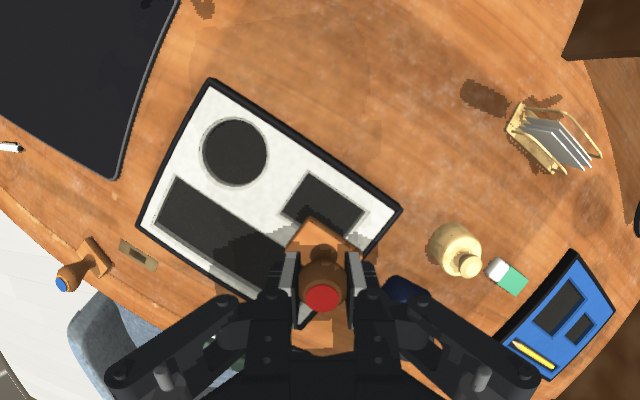

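The held stamp, with its dot at (322,298), is in line over the stamp recess, and the tray fit repeats at (604.6, 237.5, 55°). Lower and release.

```bash
python3 -m jog '[{"delta_pos":[0,0,-35],"angular":[0,0,0],"fingers":0.2},{"delta_pos":[0,0,-55],"angular":[0,0,0],"fingers":0.2},{"delta_pos":[0,0,-62],"angular":[0,0,0],"fingers":0.2},{"delta_pos":[0,0,-64],"angular":[0,0,0],"fingers":0.2},{"delta_pos":[0,0,-64],"angular":[0,0,0],"fingers":0.2}]' 40
python3 -m jog '[{"delta_pos":[0,0,0],"angular":[0,0,0],"fingers":0.6},{"delta_pos":[0,0,0],"angular":[0,0,0],"fingers":0.6},{"delta_pos":[0,0,0],"angular":[0,0,0],"fingers":0.6},{"delta_pos":[0,0,50],"angular":[0,0,0],"fingers":0.6},{"delta_pos":[0,0,100],"angular":[0,0,0],"fingers":0.6},{"delta_pos":[0,0,100],"angular":[0,0,0],"fingers":0.6}]'
python3 - <<'E'
from m import *
from rig import ctrl
c=ctrl.capture("wrist");cv2.imwrite("pics/w5.png",c["pixels"]);hsv=cv2.cvtColor(c["pixels"],cv2.COLOR_BGR2HSV)
for o in comps(c,cv2.inRange(hsv,(0,180,120),(6,255,255)),63,15):print("dot",*o)
for o in comps(c,cv2.inRange(hsv,(20,40,120),(32,255,255)),36,200):print("brass",*o)
E
```

```text
time_s: 6.08
eef_pos: [610.6, 184.9, 54.1]
ee_rot: [0.0, 1.0, -0.001, 0.002]
force: [-1.6, -2.3, 6.0]
grip_width: 0.262
grip_force: 39.7
time_s: 6.82
eef_pos: [611.2, 185.5, 155.6]
ee_rot: [-0.0, 1.0, -0.001, 0.004]
force: [-0.4, 0.5, -0.6]
grip_width: 0.601
grip_force: 0.0
dot [324. 221.] [609.3 184.9] [14.3 14.4] 89.9 [[602.0, 178.0], [617.0, 178.0], [617.0, 192.0], [602.0, 192.0]]
brass [520. 340.] [434.1 -66.3] [123.6   7.7] 54.7 [[395.0, -115.0], [402.0, -119.0], [473.0, -18.0], [467.0, -14.0]]
brass [445. 241.] [579.6  74.1] [35.4 36.2] 89.2 [[561.0, 57.0], [597.0, 56.0], [598.0, 92.0], [562.0, 92.0]]
```

```bash
python3 -m jog '[{"delta_pos":[-10,-38,0],"angular":[0,0,0.06],"fingers":0.72},{"delta_pos":[-21,-76,0],"angular":[0,0,0.12],"fingers":0.72},{"delta_pos":[-31,-113,0],"angular":[0,0,0.17],"fingers":0.72},{"delta_pos":[-31,-113,-40],"angular":[0,0,0.17],"fingers":0.72},{"delta_pos":[-31,-113,-40],"angular":[0,0,0.17],"fingers":0.72}]' 60
python3 - <<'E'
from m import *
from rig import ctrl
c=ctrl.capture("wrist");cv2.imwrite("pics/w6.png",c["pixels"]);hsv=cv2.cvtColor(c["pixels"],cv2.COLOR_BGR2HSV)
for z in(36,54):
  for o in comps(c,cv2.inRange(hsv,(18,40,100),(34,255,255)),z,300):print("brass",*o)
print(ctrl.sense()["eef_pos"])
cv2.imwrite("pics/w6c.png",cv2.resize(c["pixels"][150:350,200:440],None,fx=2.5,fy=2.5))
E
```

```text
time_s: 7.5
eef_pos: [576.5, 72.2, 107.9]
ee_rot: [-0.001, 0.996, 0.084, -0.004]
force: [0.7, -0.3, 0.0]
grip_width: 0.72
grip_force: 0.0
brass [445. 377.] [428.8 -82.9] [95.2  8.2] 54.6 [[398.0, -119.0], [405.0, -124.0], [460.0, -46.0], [453.0, -42.0]]
brass [ 17. 384.] [ 49.9 662. ] [113.6 446.2] 53.1 [[-163.0, 751.0], [194.0, 483.0], [262.0, 574.0], [-94.0, 841.0]]
brass [323. 218.] [583.   73.1] [42.7 35.6] 9.7 [[559.0, 87.0], [565.0, 52.0], [607.0, 59.0], [601.0, 94.0]]
brass [448. 104.] [675.2 -10.2] [84.8 47.7] 60.2 [[633.0, -35.0], [675.0, -59.0], [717.0, 15.0], [676.0, 38.0]]
brass [445. 377.] [449.6 -67.4] [86.4  7.5] 54.6 [[422.0, -100.0], [428.0, -105.0], [478.0, -34.0], [472.0, -30.0]]
brass [ 17. 384.] [105.6 609.1] [103.1 405.2] 53.1 [[-87.0, 689.0], [237.0, 446.0], [299.0, 529.0], [-26.0, 772.0]]
brass [323. 218.] [589.7  74.3] [38.7 32.3] 9.7 [[568.0, 87.0], [573.0, 55.0], [612.0, 62.0], [606.0, 93.0]]
brass [448. 104.] [673.4  -1.4] [77.  43.3] 60.2 [[636.0, -24.0], [673.0, -46.0], [711.0, 21.0], [674.0, 43.0]]
[577.71569064  72.42991216 110.02283379]
```

View pics/w6c.png

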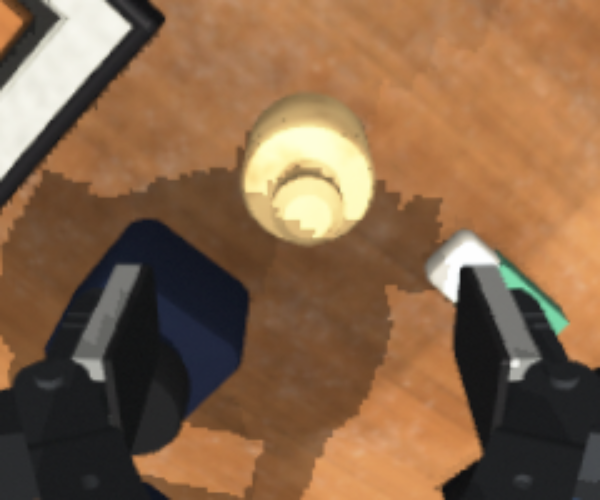

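The weight stands midway between the fingers, with its knob at crop (308,210), i.e. pixel (323,234). The ink bottle and eraser lie clear in depth. I check the knob position numerically.

```bash
python3 - <<'E'
from m import *
from rig import ctrl
c=ctrl.capture("wrist")
print(plane(c,323.2,234,54,True),plane(c,323.2,218,36,True),plane(c,300,226,36,True),plane(c,346,226,36,True))
E
```

```text
[580.09535403  72.52577616  54.        ] [584.18699953  73.17840979  36.        ] [575.67657624  87.9602905   36.        ] [581.01194413  56.66508883  36.        ]
```

```bash
python3 -m jog '[{"delta_pos":[1,0,-50],"angular":[0,0,0],"fingers":0.72},{"delta_pos":[1,0,-80],"angular":[0,0,0],"fingers":0.72},{"delta_pos":[1,0,-80],"angular":[0,0,0],"fingers":0.3},{"delta_pos":[1,0,-80],"angular":[0,0,0],"fingers":0.3},{"delta_pos":[1,0,-80],"angular":[0,0,0],"fingers":0.3},{"delta_pos":[1,0,-80],"angular":[0,0,0],"fingers":0.3},{"delta_pos":[1,0,-80],"angular":[0,0,0],"fingers":0.3}]' 60
```

```text
time_s: 8.48
eef_pos: [580.2, 72.3, 32.6]
ee_rot: [0.0, 0.996, 0.084, 0.001]
force: [-1.0, 1.2, 7.3]
grip_width: 0.409
grip_force: 61.2
```

```bash
python3 -m jog '[{"delta_pos":[0,0,40],"angular":[0,0,0],"fingers":0.3},{"delta_pos":[0,0,85],"angular":[0,0,0],"fingers":0.3},{"delta_pos":[15,36,110],"angular":[0,0,0],"fingers":0.3},{"delta_pos":[31,72,110],"angular":[0,0,0],"fingers":0.3},{"delta_pos":[46,108,110],"angular":[0,0,0],"fingers":0.3},{"delta_pos":[62,144,110],"angular":[0,0,0],"fingers":0.3},{"delta_pos":[77,180,100],"angular":[0,0,0],"fingers":0.3},{"delta_pos":[77,180,60],"angular":[0,0,0],"fingers":0.3},{"delta_pos":[77,180,60],"angular":[0,0,0],"fingers":0.3}]' 60
python3 - <<'E'
from m import *
from rig import ctrl
c=ctrl.capture("wrist");im=c["pixels"]
print(ctrl.sense()["eef_pos"],"held body centre seen at",proj(c,[656.6,252,54+60],True))
cv2.imwrite("pics/w7c.png",cv2.resize(im[130:370,180:480],None,fx=2,fy=2))
E
```

```text
time_s: 9.6
eef_pos: [654.5, 252.0, 87.4]
ee_rot: [0.001, 0.996, 0.084, -0.004]
force: [-1.2, -0.6, -3.4]
grip_width: 0.406
grip_force: 61.6
[655.86954042 251.88616111  90.3409823 ] held body centre seen at [323.94180921 316.83430312]
```

View pics/w7c.png

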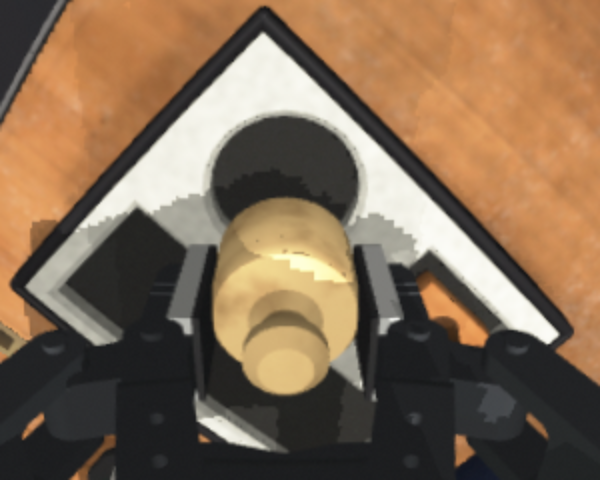

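The held knob sits at pixel (323,314), against a predicted (324,317), and is lined up with the round recess. Lower and release.

```bash
python3 -m jog '[{"delta_pos":[0,0,-30],"angular":[0,0,0],"fingers":0.3},{"delta_pos":[0,0,-46],"angular":[0,0,0],"fingers":0.3},{"delta_pos":[0,0,-52],"angular":[0,0,0],"fingers":0.3},{"delta_pos":[0,0,-54],"angular":[0,0,0],"fingers":0.3},{"delta_pos":[0,0,-54],"angular":[0,0,0],"fingers":0.3}]' 60
python3 -m jog '[{"delta_pos":[0,0,0],"angular":[0,0,0],"fingers":0.7},{"delta_pos":[0,0,0],"angular":[0,0,0],"fingers":0.7},{"delta_pos":[0,0,0],"angular":[0,0,0],"fingers":0.7},{"delta_pos":[0,0,50],"angular":[0,0,0],"fingers":0.7},{"delta_pos":[0,0,100],"angular":[0,0,0],"fingers":0.7},{"delta_pos":[-30,10,140],"angular":[0,0,0.1],"fingers":0.7},{"delta_pos":[-60,20,180],"angular":[0,0,0.2],"fingers":0.7},{"delta_pos":[-90,30,200],"angular":[0,0,0.3],"fingers":0.7},{"delta_pos":[-120,30,200],"angular":[0,0,0.45],"fingers":0.7},{"delta_pos":[-150,30,200],"angular":[0,0,0.6],"fingers":0.7}]'
python3 -m jog '[{"delta_pos":[-20,-10,-50],"angular":[0,0,0.16],"fingers":0.7},{"delta_pos":[-20,-10,-60],"angular":[0,0,0.32],"fingers":0.7},{"delta_pos":[-20,-10,-60],"angular":[0,0,0.32],"fingers":0.7}]'
python3 - <<'E'
from m import *
from rig import ctrl
c=ctrl.capture("wrist");im=c["pixels"];cv2.imwrite("pics/w8.png",im);print(ctrl.sense()["eef_pos"],ctrl.sense()["ee_rot"])
E
```

```text
time_s: 10.28
eef_pos: [657.1, 252.3, 38.7]
ee_rot: [0.0, 0.996, 0.084, 0.001]
force: [-2.6, -1.6, 2.0]
grip_width: 0.408
grip_force: 62.1
time_s: 11.52
eef_pos: [505.5, 282.4, 237.7]
ee_rot: [0.0, 0.926, 0.377, 0.0]
force: [-0.9, 1.2, -0.1]
grip_width: 0.698
grip_force: 0.0
time_s: 11.9
eef_pos: [486.4, 272.2, 177.1]
ee_rot: [-0.0, 0.856, 0.517, -0.0]
force: [0.2, 0.2, 0.4]
grip_width: 0.705
grip_force: 0.0
[486.90707983 272.36672644 177.84939567] [8.72065607e-05 8.56295300e-01 5.16486338e-01 4.62772231e-04]
```

View pics/w8.png

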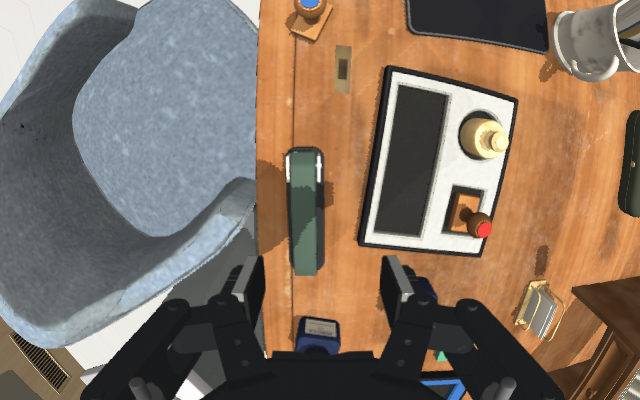

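The weight and short stamp are seated in the grey tray. The stapler is near upright in the image at (305,212), spanning rows 148–276. The tall stamp is at (310,10).

```bash
python3 - <<'E'
from m import *
from rig import ctrl
c=ctrl.capture("wrist");im=c["pixels"];hsv=cv2.cvtColor(im,cv2.COLOR_BGR2HSV)
roi=(275,140,340,285)
for o in comps(c,cv2.inRange(hsv,(50,30,20),(95,255,140)),40,300,roi):print("arm z40",*o)
m=cv2.inRange(hsv,(0,0,0),(180,255,75))|cv2.inRange(hsv,(35,20,0),(100,255,255))|cv2.inRange(hsv,(0,0,0),(180,60,255))
for z in(0,7,40):
  for o in comps(c,m,z,500,roi):print("all",z,*o)
cv2.imwrite("pics/st.png",cv2.resize(im[140:285,270:345],None,fx=4,fy=4,interpolation=cv2.INTER_CUBIC))
E
```

```text
arm z40 [303. 212.] [463.9 266.2] [119.3  23. ] 62.4 [[426.0, 219.0], [446.0, 208.0], [502.0, 314.0], [481.0, 324.0]]
all 0 [305. 209.] [457.7 255.7] [142.5  38.2] 62.4 [[408.0, 201.0], [441.0, 184.0], [508.0, 310.0], [474.0, 328.0]]
all 7 [305. 209.] [459.2 257.8] [139.2  37.3] 62.4 [[410.0, 205.0], [443.0, 187.0], [508.0, 311.0], [475.0, 328.0]]
all 40 [305. 209.] [466.4 267.3] [123.7  33.1] 62.4 [[423.0, 220.0], [452.0, 205.0], [510.0, 314.0], [480.0, 330.0]]
```

View pics/st.png

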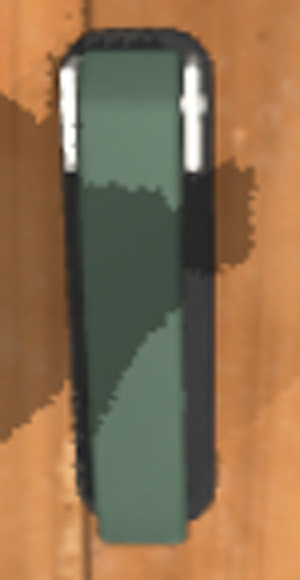

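The foot spans crop rows 30–520 (v 147.5–270), and the arm axis is at u≈303.

```bash
python3 - <<'E'
from m import *
from rig import ctrl
c=ctrl.capture("wrist")
a=plane(c,304,147.5,5,True);b=plane(c,306.5,270,5,True);print(a,b,(a+b)/2,np.linalg.norm(a-b))
d=np.array([.463,.886]);e=np.array([-.886,.463])
for p in [(a+b)[:2]/2,[463.9,266.2]]:print(np.dot(p,d),np.dot(p,e))
E
```

```text
[491.81226293 318.58089237   5.        ] [429.93177867 200.64086549   5.        ] [460.8720208  259.61087893   5.        ] 133.18800348691383
443.39898436674144 -288.1327734861018
450.6389 -287.7648
```

```bash
python3 -m jog '[{"delta_pos":[-13,-6,-40],"angular":[0,0,0],"fingers":0.7},{"delta_pos":[-26,-13,-90],"angular":[0,0,0],"fingers":0.7},{"delta_pos":[-26,-13,-130],"angular":[0,0,0],"fingers":0.7},{"delta_pos":[-26,-13,-144],"angular":[0,0,0],"fingers":0.7},{"delta_pos":[-26,-13,-144],"angular":[0,0,0],"fingers":0.15},{"delta_pos":[-26,-13,-144],"angular":[0,0,0],"fingers":0.15},{"delta_pos":[-26,-13,-144],"angular":[0,0,0],"fingers":0.15},{"delta_pos":[-26,-13,-144],"angular":[0,0,0],"fingers":0.15},{"delta_pos":[-26,-13,-144],"angular":[0,0,0],"fingers":0.15}]' 60
```

```text
time_s: 13.18
eef_pos: [461.7, 259.7, 35.1]
ee_rot: [0.0, 0.855, 0.518, 0.002]
force: [0.2, -0.2, 6.7]
grip_width: 0.251
grip_force: 60.8
```

```bash
python3 -m jog '[{"delta_pos":[0,0,40],"angular":[0,0,0],"fingers":0.15},{"delta_pos":[0,0,75],"angular":[0,0,-0.06],"fingers":0.15},{"delta_pos":[38,-1,75],"angular":[0,0,-0.13],"fingers":0.15},{"delta_pos":[77,-2,75],"angular":[0,0,-0.13],"fingers":0.15},{"delta_pos":[116,-2,75],"angular":[0,0,-0.13],"fingers":0.15},{"delta_pos":[116,-2,50],"angular":[0,0,-0.13],"fingers":0.15},{"delta_pos":[116,-2,50],"angular":[0,0,-0.13],"fingers":0.15}]'
python3 - <<'E'
from m import *
from rig import ctrl
c=ctrl.capture("wrist");im=c["pixels"];print(ctrl.sense()["eef_pos"])
hsv=cv2.cvtColor(im,cv2.COLOR_BGR2HSV)
for o in comps(c,cv2.inRange(hsv,(50,30,20),(95,255,140)),90,300):print("arm z90",*o)
cv2.imwrite("pics/w9c.png",cv2.resize(im[60:360,140:500],None,fx=2,fy=2))
E
```

```text
time_s: 14.05
eef_pos: [575.6, 257.0, 81.9]
ee_rot: [-0.0, 0.887, 0.461, -0.002]
force: [-0.0, 0.6, -1.9]
grip_width: 0.251
grip_force: 59.7
[576.0829523  257.22128783  83.35400852]
arm z90 [322. 244.] [583.1 268.2] [106.2  21.6] 54.9 [[544.0, 231.0], [561.0, 219.0], [622.0, 305.0], [605.0, 318.0]]
```

View pics/w9c.png

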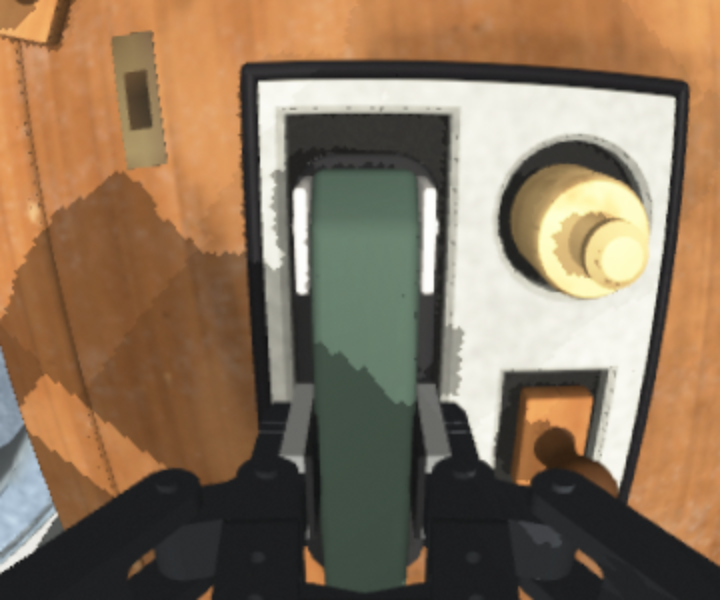

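The stapler hangs parallel over its recess, with its far end 66 mm from the centre as expected. Lower and release.

```bash
python3 -m jog '[{"delta_pos":[0,0,-25],"angular":[0,0,0],"fingers":0.15},{"delta_pos":[0,0,-38],"angular":[0,0,0],"fingers":0.15},{"delta_pos":[0,0,-44],"angular":[0,0,0],"fingers":0.15},{"delta_pos":[0,0,-44],"angular":[0,0,0],"fingers":0.15}]'
python3 -m jog '[{"delta_pos":[0,0,0],"angular":[0,0,0],"fingers":0.45},{"delta_pos":[0,0,0],"angular":[0,0,0],"fingers":0.45},{"delta_pos":[0,0,0],"angular":[0,0,0],"fingers":0.45},{"delta_pos":[0,0,50],"angular":[0,0,0],"fingers":0.45},{"delta_pos":[0,0,100],"angular":[0,0,0],"fingers":0.6},{"delta_pos":[-10,40,130],"angular":[0,0,0],"fingers":0.6},{"delta_pos":[-20,80,130],"angular":[0,0,0],"fingers":0.6},{"delta_pos":[-30,120,130],"angular":[0,0,0],"fingers":0.6},{"delta_pos":[-30,120,130],"angular":[0,0,0],"fingers":0.6}]'
python3 - <<'E'
from m import *
from rig import ctrl
c=ctrl.capture("wrist");im=c["pixels"];s=ctrl.sense();print(s["eef_pos"],s["joints"].round(2))
cv2.imwrite("pics/w10.png",im)
hsv=cv2.cvtColor(im,cv2.COLOR_BGR2HSV)
for o in comps(c,cv2.inRange(hsv,(100,100,80),(125,255,255)),65,20):print("dot",*o)
E
```

```text
time_s: 14.6
eef_pos: [576.7, 257.5, 41.2]
ee_rot: [0.0, 0.887, 0.461, 0.0]
force: [-4.5, -1.2, 5.4]
grip_width: 0.25
grip_force: 60.7
time_s: 15.72
eef_pos: [545.4, 379.6, 169.1]
ee_rot: [-0.0, 0.886, 0.463, 0.0]
force: [0.2, -0.6, -0.1]
grip_width: 0.593
grip_force: 0.0
[546.08495944 378.01525889 169.07136888] [ 0.43  0.68  1.13 -0.    1.33  1.04]
dot [431. 371.] [538.  153.7] [20.1 38.5] 23.7 [[521.0, 167.0], [537.0, 132.0], [555.0, 140.0], [539.0, 175.0]]
dot [298. 157.] [556. 426.] [13.4 13.3] 9.5 [[548.0, 431.0], [550.0, 418.0], [564.0, 421.0], [561.0, 434.0]]
```

View pics/w10.png

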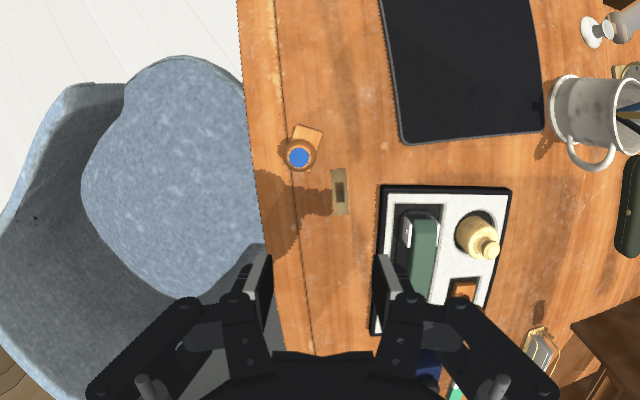

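The stapler, weight and short stamp are seated in the grey tray. The tall stamp's dot is at (298,157), world (556, 426), with its base behind it at about (310,138). I get the base yaw from line segments.

```bash
python3 - <<'E'
from m import *
from rig import ctrl
c=ctrl.capture("wrist");im=c["pixels"]
x0,y0=275,105
g=cv2.resize(im[y0:180,x0:345],None,fx=4,fy=4,interpolation=cv2.INTER_CUBIC)
for ch in range(3):
  L=cv2.createLineSegmentDetector().detect(g[:,:,ch])[0]
  for l in L[:,0]:
    if np.hypot(l[2]-l[0],l[3]-l[1])<40:continue
    p=[plane(c,x0+l[i]/4,y0+l[i+1]/4,14,True)[:2] for i in(0,2)];e=p[1]-p[0]
    print(ch,(np.array([x0,y0,x0,y0])+l/4).round(1),p[0].round(1),p[1].round(1),"len",np.hypot(*e).round(1),"ang",np.degrees(np.arctan2(e[1],e[0])).round(1)%180)
E
```

```text
0 [294.1 124.8 290.8 136.4] [563.1 446.3] [554.5 439.5] len 11.0 ang 38.400000000000006
0 [319.6 131.2 295.5 123.9] [578.3 428.4] [564.5 446.3] len 22.6 ang 127.6
0 [291.1 138.  301.4 137.7] [553.8 438.2] [561.6 433. ] len 9.4 ang 146.2
1 [294.3 124.6 290.  138.9] [563.3 446.5] [552.5 438.1] len 13.7 ang 37.5
1 [319.6 131.3 295.1 123.9] [578.3 428.3] [564.3 446.6] len 23.0 ang 127.5
1 [314.8 149.5 320.1 132.5] [565.2 417.2] [578.  427.1] len 16.2 ang 37.5
1 [303.3 170.6 293.  170.6] [545.2 407.3] [537.4 412.8] len 9.5 ang 144.8
1 [306.7 148.  297.7 143.1] [560.  422.6] [556.  430.9] len 9.3 ang 115.5
1 [282.4 119.6 280.8 105.1] [557.3 456.5] [563.8 468. ] len 13.2 ang 60.3
2 [320.9 131.6 295.1 123.8] [579.1 427.4] [564.3 446.6] len 24.2 ang 127.6
2 [294.2 124.5 289.8 139. ] [563.3 446.5] [552.3 438.2] len 13.7 ang 37.30000000000001
2 [317.2 142.9 320.1 132.5] [570.5 420.9] [578.  427.2] len 9.8 ang 39.8
2 [330.  179.6 328.2 168.5] [560.5 386.2] [565.1 395.7] len 10.6 ang 64.2
2 [283.3 105.1 285.3 125.2] [565.6 466.6] [556.5 450.8] len 18.4 ang 60.0
2 [285.4 124.4 286.5 135.3] [556.9 451.3] [551.9 442.7] len 9.9 ang 59.900000000000006
2 [282.6 120.8 280.7 105.1] [556.8 455.5] [563.8 468. ] len 14.4 ang 60.8
```

Stamp base yaw is 37.5°, centre (556, 425.5), so it needs +17° for the blue tray. Grasp it.

```bash
python3 -m jog '[{"delta_pos":[5,24,-20],"angular":[0,0,0],"fingers":0.6},{"delta_pos":[9.5,48,-40],"angular":[0,0,0],"fingers":0.6},{"delta_pos":[9.5,48,-85],"angular":[0,0,0],"fingers":0.6},{"delta_pos":[9.5,48,-122],"angular":[0,0,0],"fingers":0.6},{"delta_pos":[9.5,48,-122],"angular":[0,0,0],"fingers":0.6},{"delta_pos":[9.5,48,-122],"angular":[0,0,0],"fingers":0.15},{"delta_pos":[9.5,48,-122],"angular":[0,0,0],"fingers":0.15},{"delta_pos":[9.5,48,-122],"angular":[0,0,0],"fingers":0.15},{"delta_pos":[9.5,48,-122],"angular":[0,0,0],"fingers":0.15},{"delta_pos":[9.5,48,-122],"angular":[0,0,0],"fingers":0.15}]' 40
python3 -m jog '[{"delta_pos":[0,0,60],"angular":[0,0,0.05],"fingers":0.15},{"delta_pos":[0,0,120],"angular":[0,0,0.1],"fingers":0.15},{"delta_pos":[-10,-50,140],"angular":[0,0,0.2],"fingers":0.15},{"delta_pos":[-20,-100,140],"angular":[0,0,0.3],"fingers":0.15},{"delta_pos":[-30,-150,140],"angular":[0,0,0.3],"fingers":0.15},{"delta_pos":[-40,-200,140],"angular":[0,0,0.3],"fingers":0.15},{"delta_pos":[-50,-250,140],"angular":[0,0,0.3],"fingers":0.15},{"delta_pos":[-60,-300,140],"angular":[0,0,0.3],"fingers":0.15},{"delta_pos":[-70,-350,140],"angular":[0,0,0.3],"fingers":0.15},{"delta_pos":[-80,-400,140],"angular":[0,0,0.3],"fingers":0.15}]'
```

```text
time_s: 17.08
eef_pos: [557.1, 425.6, 49.8]
ee_rot: [0.0, 0.887, 0.461, 0.002]
force: [0.7, -0.2, 6.5]
grip_width: 0.266
grip_force: 38.9
time_s: 18.32
eef_pos: [475.6, 23.7, 188.2]
ee_rot: [0.001, 0.808, 0.589, 0.001]
force: [0.7, -0.0, -0.1]
grip_width: 0.263
grip_force: 39.3
```

```bash
python3 -m jog '[{"delta_pos":[-9,-47,0],"angular":[0,0,0],"fingers":0.15},{"delta_pos":[-18,-94,0],"angular":[0,0,0],"fingers":0.15},{"delta_pos":[-28,-141,0],"angular":[0,0,0],"fingers":0.15},{"delta_pos":[-37,-187,-20],"angular":[0,0,0],"fingers":0.15},{"delta_pos":[-37,-187,-60],"angular":[0,0,0],"fingers":0.15},{"delta_pos":[-37,-187,-60],"angular":[0,0,0],"fingers":0.15},{"delta_pos":[-37,-187,-60],"angular":[0,0,0],"fingers":0.15}]'
cat > lsd.py <<'E'
from m import *
def lines(c,roi,z,minlen=40,k=4):
  x0,y0,x1,y1=roi;g=cv2.resize(c["pixels"][y0:y1,x0:x1],None,fx=k,fy=k,interpolation=cv2.INTER_CUBIC)
  L=cv2.createLineSegmentDetector().detect(g[:,:,2])[0]
  for l in L[:,0]:
    if np.hypot(l[2]-l[0],l[3]-l[1])<minlen:continue
    p=[plane(c,x0+l[i]/k,y0+l[i+1]/k,z,True)[:2] for i in(0,2)];e=p[1]-p[0]
    print((np.array([x0,y0,x0,y0])+l/k).round(0),p[0].round(1),p[1].round(1),"len",np.hypot(*e).round(1),"ang",(np.degrees(np.arctan2(e[1],e[0]))%180).round(1))
E
python3 - <<'E'
from lsd import *
from rig import ctrl
c=ctrl.capture("wrist");im=c["pixels"];cv2.imwrite("pics/w11.png",im);print(ctrl.sense()["eef_pos"])
hsv=cv2.cvtColor(im,cv2.COLOR_BGR2HSV)
for o in comps(c,cv2.inRange(hsv,(100,120,120),(118,255,255)),16,800):print("blue",*o)
for o in comps(c,cv2.inRange(hsv,(100,120,80),(118,255,255)),145,60,(280,240,360,340)):print("dot",*o)
print("exp dot",proj(c,[439,-162,145],True))
u,v=proj(c,[439,-162,94],True).astype(int);lines(c,(u-50,v-100,u+50,v),94,80)
E
```

```text
time_s: 19.2
eef_pos: [439.8, -161.8, 128.9]
ee_rot: [0.001, 0.808, 0.589, 0.0]
force: [0.2, -0.5, -0.2]
grip_width: 0.268
grip_force: 39.4
[ 439.86558706 -161.73446086  129.03120748]
blue [320. 140.] [ 450.6 -121.3] [169.9 134.9] 54.7 [[346.0, -152.0], [457.0, -230.0], [555.0, -91.0], [445.0, -13.0]]
blue [352. 114.] [484.7 -96.6] [64.6 64.8] 54.5 [[440.0, -104.0], [492.0, -142.0], [530.0, -89.0], [477.0, -51.0]]
blue [256. 139.] [407.1 -92. ] [148.7  18.2] 54.7 [[357.0, -147.0], [372.0, -158.0], [458.0, -37.0], [443.0, -26.0]]
dot [323. 304.] [ 440.  -161.1] [14.  13.7] 72.0 [[431.0, -166.0], [444.0, -170.0], [449.0, -157.0], [436.0, -152.0]]
dot [350. 250.] [ 457.8 -141.3] [13.3  6.5] 53.7 [[451.0, -145.0], [456.0, -149.0], [464.0, -138.0], [459.0, -134.0]]
dot [288. 245.] [ 436.  -130.4] [4.7 7.2] 72.5 [[432.0, -132.0], [439.0, -134.0], [440.0, -129.0], [433.0, -127.0]]
exp dot [321.34492306 306.59818714]
[309. 211. 298. 250.] [ 440.8 -135.6] [ 426.9 -156. ] len 24.6 ang 55.8
```

The tray fit repeats at (450.6, −121.3, 54.6°), and the held stamp is within 1 mm and 1°. Lower and release.

```bash
python3 -m jog '[{"delta_pos":[-1,-1,-40],"angular":[0,0,0],"fingers":0.15},{"delta_pos":[-1,-1,-62],"angular":[0,0,0],"fingers":0.15},{"delta_pos":[-1,-1,-70],"angular":[0,0,0],"fingers":0.15},{"delta_pos":[-1,-1,-74],"angular":[0,0,0],"fingers":0.15},{"delta_pos":[-1,-1,-74],"angular":[0,0,0],"fingers":0.15}]'
python3 -m jog '[{"delta_pos":[0,0,0],"angular":[0,0,0],"fingers":0.6},{"delta_pos":[0,0,0],"angular":[0,0,0],"fingers":0.6},{"delta_pos":[0,0,0],"angular":[0,0,0],"fingers":0.6},{"delta_pos":[0,0,50],"angular":[0,0,0],"fingers":0.6},{"delta_pos":[0,0,110],"angular":[0,0,0],"fingers":0.6},{"delta_pos":[0,0,110],"angular":[0,0,0],"fingers":0.6}]'
python3 - <<'E'
from lsd import *
from rig import ctrl
c=ctrl.capture("wrist");im=c["pixels"];cv2.imwrite("pics/w12.png",im);print(ctrl.sense()["eef_pos"])
hsv=cv2.cvtColor(im,cv2.COLOR_BGR2HSV)
for z in(71,):
  for o in comps(c,cv2.inRange(hsv,(100,120,80),(118,255,255)),z,60,(280,190,360,290)):print("dot",*o)
u,v=proj(c,[439,-162,71],True);print(u,v)
E
```

```text
time_s: 19.88
eef_pos: [439.0, -163.2, 55.8]
ee_rot: [0.001, 0.808, 0.589, 0.0]
force: [-5.6, 3.0, 15.2]
grip_width: 0.261
grip_force: 40.5
time_s: 20.62
eef_pos: [439.6, -163.7, 167.2]
ee_rot: [0.004, 0.808, 0.589, 0.001]
force: [0.7, -0.1, -0.8]
grip_width: 0.595
grip_force: 0.0
[ 438.57373888 -163.05665943  164.71694142]
dot [318. 216.] [ 437.3 -162.7] [12.9 12.2] 72.0 [[429.0, -167.0], [441.0, -171.0], [445.0, -158.0], [433.0, -155.0]]
dot [325. 221.] [ 437.3 -167.6] [50.2 61.9] 72.0 [[400.0, -182.0], [459.0, -201.0], [474.0, -153.0], [416.0, -134.0]]
319.86379343074316 214.5266838316287
```

```bash
python3 -m jog '[{"delta_pos":[14,50,20],"angular":[0,0,-0.1],"fingers":0.8},{"delta_pos":[28,100,20],"angular":[0,0,-0.2],"fingers":0.8},{"delta_pos":[42,150,20],"angular":[0,0,-0.27],"fingers":0.8},{"delta_pos":[56,200,20],"angular":[0,0,-0.27],"fingers":0.8},{"delta_pos":[70,250,10],"angular":[0,0,-0.27],"fingers":0.8},{"delta_pos":[76,276,0],"angular":[0,0,-0.27],"fingers":0.8},{"delta_pos":[76,276,0],"angular":[0,0,-0.27],"fingers":0.8},{"delta_pos":[76,276,0],"angular":[0,0,-0.27],"fingers":0.8}]'
python3 - <<'E'
from lsd import *
from rig import ctrl
c=ctrl.capture("wrist");im=c["pixels"];cv2.imwrite("pics/w13.png",im);print(ctrl.sense()["eef_pos"])
hsv=cv2.cvtColor(im,cv2.COLOR_BGR2HSV)
u,v=proj(c,[514,112,67],True).astype(int);print(u,v)
roi=(u-60,v-70,u+60,v+30)
for z in(0,42):
  for o in comps(c,cv2.inRange(hsv,(100,60,10),(135,255,120)),z,300,roi):print("ink",z,*o)
for o in comps(c,cv2.inRange(hsv,(0,0,10),(180,60,75)),67,300,roi):print("cap",*o)
lines(c,roi,42,60)
s=ctrl.sense();print(s["ee_rot"])
E
```

```text
time_s: 21.68
eef_pos: [513.7, 112.6, 162.7]
ee_rot: [-0.0, 0.88, 0.474, -0.001]
force: [0.2, -0.1, 0.1]
grip_width: 0.804
grip_force: 0.0
[513.88563707 112.38265537 163.03552988]
323 217
ink 0 [323. 189.] [510.8 107.1] [62.1 56. ] 58.7 [[471.0, 95.0], [519.0, 66.0], [551.0, 119.0], [503.0, 148.0]]
ink 42 [323. 189.] [517.6 117.7] [53.  47.8] 58.7 [[483.0, 107.0], [524.0, 83.0], [552.0, 128.0], [511.0, 153.0]]
cap [323. 210.] [516.7 116.5] [34.9 33.2] 56.6 [[493.0, 111.0], [521.0, 93.0], [540.0, 122.0], [512.0, 140.0]]
[353. 181. 353. 223.] [546.5 117.6] [527.   85.6] len 37.4 ang 58.7
[297. 168. 330. 166.] [514.6 150.7] [537.6 137.6] len 26.5 ang 150.2
[295. 220. 292. 182.] [487.7 115. ] [504.9 143.9] len 33.6 ang 59.0
[-8.71273415e-05  8.80481061e-01  4.74081195e-01 -3.39858719e-04]
```

```bash
python3 -m jog '[{"delta_pos":[2.5,1.5,-40],"angular":[0,0,0.04],"fingers":0.8},{"delta_pos":[2.5,1.5,-80],"angular":[0,0,0.04],"fingers":0.8},{"delta_pos":[2.5,1.5,-110],"angular":[0,0,0.04],"fingers":0.8},{"delta_pos":[2.5,1.5,-128],"angular":[0,0,0.04],"fingers":0.8},{"delta_pos":[2.5,1.5,-128],"angular":[0,0,0.04],"fingers":0.8},{"delta_pos":[2.5,1.5,-128],"angular":[0,0,0.04],"fingers":0.45},{"delta_pos":[2.5,1.5,-128],"angular":[0,0,0.04],"fingers":0.45},{"delta_pos":[2.5,1.5,-128],"angular":[0,0,0.04],"fingers":0.45},{"delta_pos":[2.5,1.5,-128],"angular":[0,0,0.04],"fingers":0.45},{"delta_pos":[2.5,1.5,-128],"angular":[0,0,0.04],"fingers":0.45}]' 50
```

```text
time_s: 22.98
eef_pos: [517.2, 114.5, 36.5]
ee_rot: [0.001, 0.871, 0.492, 0.001]
force: [-0.8, -2.0, 6.0]
grip_width: 0.572
grip_force: 53.5
```

```bash
python3 -m jog '[{"delta_pos":[0,0,30],"angular":[0,0,0],"fingers":0.45},{"delta_pos":[0,0,70],"angular":[0,0,0],"fingers":0.45},{"delta_pos":[-6,-40,80],"angular":[0,0,-0.03],"fingers":0.45},{"delta_pos":[-12,-84,80],"angular":[0,0,-0.07],"fingers":0.45},{"delta_pos":[-19,-127,80],"angular":[0,0,-0.07],"fingers":0.45},{"delta_pos":[-25,-170,80],"angular":[0,0,-0.07],"fingers":0.45},{"delta_pos":[-31,-211,80],"angular":[0,0,-0.07],"fingers":0.45},{"delta_pos":[-31,-211,65],"angular":[0,0,-0.07],"fingers":0.45},{"delta_pos":[-31,-211,65],"angular":[0,0,-0.07],"fingers":0.45},{"delta_pos":[-31,-211,65],"angular":[0,0,-0.07],"fingers":0.45}]'
python3 - <<'E'
from lsd import *
from rig import ctrl
c=ctrl.capture("wrist");im=c["pixels"];cv2.imwrite("pics/w14.png",im);s=ctrl.sense();print(s["eef_pos"],s["ee_rot"])
hsv=cv2.cvtColor(im,cv2.COLOR_BGR2HSV)
u,v=proj(c,[485,-97,132],True).astype(int);print(u,v)
for o in comps(c,cv2.inRange(hsv,(0,0,10),(180,70,85)),132,300,(u-42,v-45,u+42,v+50)):print("cap",*o)
cv2.imwrite("pics/w14m.png",im[v-60:v+60,u-60:u+60])
for o in comps(c,cv2.inRange(hsv,(100,60,10),(135,255,120)),107,300,(u-70,v-80,u+70,v+60)):print("ink z107",*o)
for o in comps(c,cv2.inRange(hsv,(100,120,120),(118,255,255)),16,800):print("blue",*o[:4])
lines(c,(u-60,v-80,u+60,v),107,100)
E
```

```text
time_s: 24.22
eef_pos: [485.7, -95.4, 100.5]
ee_rot: [-0.0, 0.887, 0.462, 0.0]
force: [-0.0, -0.6, -0.4]
grip_width: 0.569
grip_force: 52.7
[485.75128212 -95.41358425 100.59432915] [8.79896121e-05 8.86939715e-01 4.61885184e-01 1.07024526e-04]
324 331
cap [323. 333.] [ 482.5 -100.6] [52.2 37.2] 54.8 [[452.0, -111.0], [483.0, -133.0], [513.0, -90.0], [482.0, -69.0]]
ink z107 [320. 273.] [485.7 -94.8] [46.2 50.3] 61.0 [[453.0, -103.0], [497.0, -127.0], [519.0, -87.0], [475.0, -62.0]]
blue [300. 201.] [468.9 -95.9] [108.2 134.9] 54.9
```

```bash
python3 - <<'E'
from m import *
from rig import ctrl
c=ctrl.capture("wrist");im=c["pixels"];hsv=cv2.cvtColor(im,cv2.COLOR_BGR2HSV)
d=np.array([.579,.815])
for v in range(225,352,3):
  print(v,hsv[v,315:331].mean(0).round().astype(int),[round(float(plane(c,323,v,z,True)[:2]@d-202.2),1) for z in(65,107,115,132)])
E
```

```text
225 [111 112  53] [18.2, 34.6, 37.8, 44.4]
228 [113 108  55] [16.4, 33.3, 36.5, 43.4]
231 [111 109  57] [14.6, 32.0, 35.3, 42.4]
234 [113 109  60] [12.7, 30.6, 34.0, 41.3]
237 [112 109  62] [10.9, 29.3, 32.8, 40.2]
240 [113 109  63] [9.1, 27.9, 31.5, 39.1]
243 [113 109  68] [7.2, 26.5, 30.2, 38.1]
246 [113 113  84] [5.3, 25.1, 28.9, 37.0]
249 [112 114  99] [3.4, 23.7, 27.6, 35.8]
252 [113 113  92] [1.5, 22.3, 26.3, 34.7]
255 [112 113  84] [-0.5, 20.9, 25.0, 33.6]
258 [113 113  79] [-2.4, 19.4, 23.6, 32.5]
261 [112 114  78] [-4.4, 18.0, 22.2, 31.3]
264 [113 113  78] [-6.4, 16.5, 20.9, 30.1]
267 [113 108  74] [-8.4, 15.0, 19.5, 29.0]
270 [112 102  48] [-10.5, 13.5, 18.1, 27.8]
273 [52  6 32] [-12.6, 12.0, 16.6, 26.6]
276 [47  5 33] [-14.7, 10.4, 15.2, 25.4]
279 [51  4 35] [-16.8, 8.9, 13.7, 24.1]
282 [103   6  36] [-18.9, 7.3, 12.3, 22.9]
285 [79  4 38] [-21.1, 5.7, 10.8, 21.6]
288 [109   5  39] [-23.3, 4.1, 9.3, 20.3]
291 [77  4 41] [-25.5, 2.4, 7.7, 19.1]
294 [109   5  43] [-27.7, 0.8, 6.2, 17.7]
297 [108   5  52] [-30.0, -0.9, 4.6, 16.4]
300 [98  5 52] [-32.3, -2.6, 3.0, 15.1]
303 [96  5 52] [-34.7, -4.3, 1.4, 13.7]
306 [90  5 52] [-37.1, -6.1, -0.2, 12.3]
309 [103   4  52] [-39.5, -7.9, -1.9, 10.9]
312 [101   5  52] [-41.9, -9.7, -3.5, 9.5]
315 [91  4 52] [-44.4, -11.5, -5.2, 8.1]
318 [103   5  52] [-46.9, -13.4, -7.0, 6.6]
321 [78  4 52] [-49.5, -15.3, -8.7, 5.1]
324 [92  4 52] [-52.1, -17.2, -10.5, 3.6]
327 [120   6  52] [-54.7, -19.1, -12.3, 2.1]
330 [101   4  52] [-57.4, -21.1, -14.2, 0.5]
333 [106   5  52] [-60.1, -23.1, -16.1, -1.1]
336 [79  4 52] [-62.9, -25.2, -18.0, -2.7]
339 [103   6  52] [-65.7, -27.3, -19.9, -4.4]
342 [94  4 52] [-68.6, -29.4, -21.9, -6.0]
345 [80  4 52] [-71.6, -31.5, -23.9, -7.7]
348 [89  4 52] [-74.5, -33.7, -26.0, -9.5]
351 [90  4 52] [-77.6, -36.0, -28.1, -11.2]
```

Cap top edge is at +17.1 mm (expected 17.5) and body edge at +25 mm, so the bottle is centred over its recess. Lower and release.

```bash
python3 -m jog '[{"delta_pos":[0,0,-25],"angular":[0,0,0],"fingers":0.45},{"delta_pos":[0,-0.5,-45],"angular":[0,0,0],"fingers":0.45},{"delta_pos":[0,-0.5,-55],"angular":[0,0,0],"fingers":0.45},{"delta_pos":[0,-0.5,-59],"angular":[0,0,0],"fingers":0.45},{"delta_pos":[0,-0.5,-59],"angular":[0,0,0],"fingers":0.45}]'
python3 -m jog '[{"delta_pos":[0,0,0],"angular":[0,0,0],"fingers":0.75},{"delta_pos":[0,0,0],"angular":[0,0,0],"fingers":0.75},{"delta_pos":[0,0,0],"angular":[0,0,0],"fingers":0.75},{"delta_pos":[0,0,40],"angular":[0,0,0],"fingers":0.75},{"delta_pos":[0,0,100],"angular":[0,0,0],"fingers":0.75},{"delta_pos":[0,60,150],"angular":[0,0,0],"fingers":0.75},{"delta_pos":[-30,100,200],"angular":[0,0,0],"fingers":0.75},{"delta_pos":[-60,120,250],"angular":[0,0,0],"fingers":0.75},{"delta_pos":[-80,130,300],"angular":[0,0,0],"fingers":0.75},{"delta_pos":[-80,130,300],"angular":[0,0,0],"fingers":0.75}]'
python3 - <<'E'
from m import *
from rig import ctrl
c=ctrl.capture("wrist");cv2.imwrite("pics/w15.png",c["pixels"]);hsv=cv2.cvtColor(c["pixels"],cv2.COLOR_BGR2HSV)
def show(n,lo,hi,z,X,R=30,a=15):
    u,v=proj(c,X,True).astype(int)
    for o in comps(c,cv2.inRange(hsv,lo,hi),z,a,(max(u-R,0),max(v-R,0),u+R,v+R)):print(n,*o[:4],"exp",X)
show("red",(0,180,120),(6,255,255),63,(609.1,185,63))
show("bluedot",(100,120,80),(118,255,255),71,(438.8,-162,71),10)
show("stapler",(50,30,20),(95,255,140),46,(576.7,257,46),60,100)
show("brass",(20,40,120),(32,255,255),42,(656.5,252,42),25,60)
show("cap",(0,0,10),(180,70,90),73,(485.3,-96.7,73),16,60)
show("inkbody",(100,60,10),(135,255,120),48,(485.3,-96.7,48),30,60)
show("eraser",(60,80,80),(85,255,255),12,(533,-5,12))
show("rack",(18,40,100),(34,255,255),36,(675,-10,36),50,60)
# triangulated tops from the fixed cameras
S=ctrl.capture("scene");T=ctrl.capture("side")
def tri(n,lo,hi,X,R=14):
    P=[]
    for q in(S,T):
        u,v=proj(q,X).astype(int);h=cv2.cvtColor(q["pixels"],cv2.COLOR_BGR2HSV)[v-R:v+R,u-R:u+R];m=cv2.inRange(h,lo,hi);ys,xs=np.nonzero(m)
        if len(xs)<4:print(n,"not seen");return
        P.append(ray(q,u-R+xs.mean(),v-R+ys.mean()))
    (a,d),(b,e)=P;s=np.linalg.lstsq(np.stack([d,-e],1),b-a,rcond=None)[0];p,q=a+d*s[0],b+e*s[1];print(n,((p+q)/2).round(1),"gap",np.linalg.norm(p-q).round(1))
tri("red",(0,180,100),(6,255,255),(609,185,63));tri("bluedot",(100,120,60),(118,255,255),(438.8,-162,71),8)
s=ctrl.sense();print(s["eef_pos"],s["time_s"],s["force"])
E
```

```text
time_s: 24.95
eef_pos: [485.7, -96.5, 42.6]
ee_rot: [0.0, 0.887, 0.461, 0.0]
force: [-4.9, 2.3, 7.5]
grip_width: 0.574
grip_force: 54.0
time_s: 26.2
eef_pos: [405.3, 33.9, 344.7]
ee_rot: [0.002, 0.887, 0.462, 0.003]
force: [0.6, -0.1, -0.4]
grip_width: 0.75
grip_force: 0.0
bluedot [418. 264.] [ 442.1 -161.6] [31.5 20.8] 63.0 exp (438.8, -162, 71)
stapler [330.   7.] [545.  211.9] [21.5 21.8] 55.6 exp (576.7, 257, 46)
brass [367. 227.] [409.9 -79.6] [122.7   7.9] 54.6 exp (656.5, 252, 42)
cap [418. 213.] [483.7 -93.2] [34.3 35.4] 55.1 exp (485.3, -96.7, 73)
inkbody [410. 201.] [480.7 -85.8] [59.8 64.3] 60.9 exp (485.3, -96.7, 48)
eraser [405. 138.] [532.5  -5.9] [33.6 22.3] 57.6 exp (533, -5, 12)
rack [471.  95.] [660.5  -3.9] [69.2 35.8] 60.2 exp (675, -10, 36)
rack [473.  93.] [6.575e+02 1.000e-01] [48.8  6.8] 61.1 exp (675, -10, 36)
red [609.5 181.4  62.9] gap 2.3
bluedot [ 435.9 -159.9   75.5] gap 3.7
[405.59610478  33.11614208 340.62267233] 26.35 [ 0.7724327   0.45539203 -0.53739269]
```

The red dot triangulates to z = 62.9, so that stamp is seated. The blue dot reading may be mixed with foam. I check again from a high view of both trays and a second vantage.

```bash
cat > chk.py <<'E'
from m import *
from rig import ctrl
import pickle,sys
c=ctrl.capture("wrist");pickle.dump(c,open(sys.argv[1],"wb"));cv2.imwrite(sys.argv[1]+".png",c["pixels"]);hsv=cv2.cvtColor(c["pixels"],cv2.COLOR_BGR2HSV)
def show(n,lo,hi,z,X,R=30,a=15,amax=1e9):
    u,v=proj(c,X,True).astype(int)
    for o in comps(c,cv2.inRange(hsv,lo,hi),z,a,(max(u-R,0),max(v-R,0),u+R,v+R)):
        if o[2].max()<amax:print(n,o[0],*o[1:4],"exp",X)
show("red",(0,180,120),(6,255,255),63,(609.1,185,63))
show("bluedot",(100,120,80),(118,255,255),71,(438.8,-162,71),20,10,20)
show("stapler",(50,30,20),(95,255,140),46,(576.7,257,46),60,100)
show("brass",(20,40,120),(32,255,255),42,(656.5,252,42),25,60)
show("cap",(0,0,10),(180,70,90),73,(485.3,-96.7,73),16,60)
show("grey",(0,0,150),(180,50,255),16,(604,237,16),90,900)
show("blue",(100,120,120),(118,255,255),16,(450.6,-121,16),90,900)
E
python3 -m jog '[{"delta_pos":[40,0,40],"angular":[0,0,-0.15],"fingers":0.75},{"delta_pos":[80,0,90],"angular":[0,0,-0.3],"fingers":0.75},{"delta_pos":[90,30,95],"angular":[0,0,-0.45],"fingers":0.75},{"delta_pos":[90,65,95],"angular":[0,0,-0.6],"fingers":0.75},{"delta_pos":[90,65,95],"angular":[0,0,-0.75],"fingers":0.75},{"delta_pos":[90,65,95],"angular":[0,0,-0.96],"fingers":0.75},{"delta_pos":[90,65,95],"angular":[0,0,-0.96],"fingers":0.75},{"delta_pos":[90,65,95],"angular":[0,0,-0.96],"fingers":0.75}]'
python3 chk.py pics/k1
python3 -m jog '[{"delta_pos":[-20,-50,-30],"angular":[0,0,0],"fingers":0.75},{"delta_pos":[-40,-100,-60],"angular":[0,0,0],"fingers":0.75},{"delta_pos":[-50,-150,-100],"angular":[0,0,0],"fingers":0.75},{"delta_pos":[-50,-200,-120],"angular":[0,0,0],"fingers":0.75},{"delta_pos":[-50,-200,-120],"angular":[0,0,0],"fingers":0.75},{"delta_pos":[-50,-200,-120],"angular":[0,0,0],"fingers":0.75}]'
python3 chk.py pics/k2
```

```text
time_s: 27.35
eef_pos: [495.9, 97.9, 435.2]
ee_rot: [-0.0, 1.0, 0.001, -0.001]
force: [0.5, -0.6, 0.6]
grip_width: 0.751
grip_force: 0.0
red [268.  89.] [609.1 184.1] [12.9 13.2] 89.4 exp (609.1, 185, 63)
stapler [230. 112.] [576.6 254.4] [123.1  24.5] 55.6 exp (576.7, 257, 46)
brass [231.  66.] [654.2 251. ] [36. 35.] 85.4 exp (656.5, 252, 42)
brass [236.  67.] [650.8 241.7] [17.4 26.7] 52.3 exp (656.5, 252, 42)
cap [437. 167.] [486.8 -93.6] [37.2 32.6] 66.9 exp (485.3, -96.7, 73)
grey [245.  95.] [604.5 237.5] [170.5 135.8] 55.0 exp (604, 237, 16)
grey [234. 111.] [577.1 255.8] [151.2  54.6] 54.9 exp (604, 237, 16)
blue [433. 177.] [ 451.1 -120.9] [170.5 135.6] 54.8 exp (450.6, -121, 16)
blue [428. 162.] [ 482.6 -100.5] [78.9 66.8] 54.9 exp (450.6, -121, 16)
time_s: 28.15
eef_pos: [445.7, -101.5, 316.6]
ee_rot: [-0.0, 1.0, -0.0, 0.0]
force: [-0.2, 0.3, -0.2]
grip_width: 0.749
grip_force: 0.0
red [118.  65.] [609.  182.9] [12.6 13.1] 30.8 exp (609.1, 185, 63)
bluedot [372. 182.] [ 437.6 -162.9] [11.5 12.7] 0.6 exp (438.8, -162, 71)
stapler [96. 97.] [573.8 245.5] [121.1  27.2] 55.4 exp (576.7, 257, 46)
brass [92. 47.] [655.5 249.7] [41.2 36.1] 40.0 exp (656.5, 252, 42)
cap [319. 143.] [485.6 -98.1] [32.1 32.5] 89.9 exp (485.3, -96.7, 73)
grey [ 35. 152.] [498.3 438. ] [174.3  82.3] 76.5 exp (604, 237, 16)
grey [115.  81.] [603.9 236.7] [170.4 135.3] 55.0 exp (604, 237, 16)
grey [104.  96.] [578.5 257.2] [158.8  54.5] 54.7 exp (604, 237, 16)
blue [336. 161.] [ 450.8 -121.5] [170.5 135.7] 54.7 exp (450.6, -121, 16)
blue [315. 192.] [408.7 -91. ] [147.3  17.7] 54.4 exp (450.6, -121, 16)
blue [365. 171.] [ 438.8 -162.3] [58.  44.4] 55.6 exp (450.6, -121, 16)
blue [319. 138.] [485.9 -96.8] [66.2 67.3] 54.4 exp (450.6, -121, 16)
```

All five agree with their recess centres within about 3 mm. The tall stamp's dot matches from two vantages at the seated height (0.4 mm apart). Handing in.

```bash
python3 -c "
from rig import ctrl
print(ctrl.finish_job())"
```

```text
the job is handed in; nothing more can be done
None
```

I handed both kits in at about 28 s, with all five items released in their own recesses; by my camera checks each sits within about 3 mm of its recess centre, but `finish_job()` gave no verdict.

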